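# Feel out a dosing pump's worn seat, shim it with the spacer blade, lock the pump

### The job

One of the three seats under the front edge of the dosing pump's foot plate has worn away out of sight. Feel for it with the spacer blade, without forcing it: in every bay it meets the light drag of a sprung leaf, on a good seat it then stops dead half-way, and only over the worn seat does it slide fully home; leave it flat and fully home there. Then twist the hexagonal bayonet ring clockwise until it clicks locked, let go, and leave the other things on the worktop where they are.

Things in the scene. Friction and masses are not known exactly. Their poses are not given: they have to be found in the camera images.
- pump: a fixed motor-driven dosing pump: grey bed, aluminium foot plate, white motor behind. Origin on the worktop under the bayonet ring; x points from its front to its motor (away from the robot, turned up to 25 degrees), y to its left, z up. In this frame, mm: the bed's flat front ledge is at z = 26, x = -98 to -45; above it the foot plate's front edge at x = -45, z = 32.5 to 48.5.
- bay_left (a point): mouth of the left bay, mid-width on its floor, below the foot plate's front edge (pump frame -45, 55, 26 mm). Axes as the pump's, x into the bay. A bay is a flat slot 29 mm wide, 6.5 mm high and 40 mm deep, its floor level with the ledge; round guide bosses as high as the bay stand between the mouths (to 13 mm in front of them).
- bay_middle (a point): the same point of the middle bay (pump frame -45, 0, 26 mm). In each bay a sprung leaf slopes down from the roof to 3 mm above the floor at 16 mm depth: from about 10 mm on, the 4 mm blade lifts it, is pressed to the floor with about 5 N and feels a drag of 1 to 6 N. Just behind it lies the seat pad, out of sight.
- bay_right (a point): the same point of the right bay (pump frame -45, -55, 26 mm). In two of the bays the pad fills the bay from 18 mm depth on, and the blade stops dead there; in the third, another one each time, it is worn away and the blade goes on until its tip meets the back wall at 40 mm.
- blade_grip (a point): loose spacer blade, lying flat with its grip upright; this is the grip's middle, 22 mm above the blade's underside. Steel, 24 mm wide, 4 mm thick, round nose; x points to the nose, z up. The black grip is 30 mm long (x), 12 mm thick (y: pinch across this) and spans 4 to 44 mm above the underside; the blade runs from 10 mm behind this point to 71 mm ahead. About 60 g.
- blade_tip (a point): the foremost point of the blade's round nose, half-way through its thickness (71 mm ahead of and 20 mm below blade_grip).
- ring_grip (a point): centre of the hexagonal steel bayonet ring on the foot plate, half-way up its flats (pump frame 0, 0, 93 mm). 44 mm across flats, flats 28 mm high (z = 79 to 107 mm in the pump frame). x is normal to one pair of flats, the other pairs lie 60 degrees either way; the frame turns with the ring. A 56 mm flange with a pointer lug runs below; the motor stands 72 mm behind.
- lock_ring (a joint): turn of the bayonet ring in rad, clockwise seen from above: 0 open, 1.45 (about a quarter turn) locked at its stop. A spring resists with up to about 0.15 N m and turns it back if let go before about 0.8; beyond that it snaps on into the lock and stays.
- note_pad: a 50 x 51 x 11 mm pad of sticky notes; a bystander, origin at the middle of its underside.
- rubber: a 19 x 36 x 13 mm eraser; a bystander, origin at the middle of its underside.
- marker: a capped marker pen 135 mm long, lying down; a bystander, origin at the middle of its underside.
- brass_a: a knobbed brass balance weight, 22 mm across, 34 mm tall; a bystander, origin at the middle of its underside.
- brass_b: a knobbed brass balance weight, 18 mm across, 27 mm tall; a bystander, origin at the middle of its underside.
- med_bottle: a capped white bottle, 43 mm across, 98 mm tall; a bystander, origin at the middle of its underside.
Mind the look-alikes: they are no part of the job. What is shaped like the part that bears blade_grip but orange or turquoise is not meant.

How it is judged:
On the way, in this order (a step that is already met when the one before it is completed fails the run):
1. the spacer blade is fully home in the worn bay (((x of blade_tip in the frame of bay_left between 0.035 and 0.045 m and y of blade_tip in the frame of bay_left between -0.006 and 0.006 m and z of blade_tip in the frame of bay_left between -0.002 and 0.006 m) or (x of blade_tip in the frame of bay_middle between 0.035 and 0.045 m and y of blade_tip in the frame of bay_middle between -0.006 and 0.006 m and z of blade_tip in the frame of bay_middle between -0.002 and 0.006 m) or (x of blade_tip in the frame of bay_right between 0.035 and 0.045 m and y of blade_tip in the frame of bay_right between -0.006 and 0.006 m and z of blade_tip in the frame of bay_right between -0.002 and 0.006 m))), for 0.2 s.
2. the bayonet ring is clicked into its lock (value of joint lock_ring above 1.38 rad), for 0.2 s.
At the end, for the whole second after the job is handed in: The blade's tip is 35 to 45 mm inside one of the bays (only the worn one lets it so far in), within 6 mm of the bay's middle line, the blade flat to 7 degrees and at rest; the bayonet ring stands locked, at more than 1.38 rad (((x of blade_tip in the frame of bay_left between 0.035 and 0.045 m and y of blade_tip in the frame of bay_left between -0.006 and 0.006 m and z of blade_tip in the frame of bay_left between -0.002 and 0.006 m) or (x of blade_tip in the frame of bay_middle between 0.035 and 0.045 m and y of blade_tip in the frame of bay_middle between -0.006 and 0.006 m and z of blade_tip in the frame of bay_middle between -0.002 and 0.006 m) or (x of blade_tip in the frame of bay_right between 0.035 and 0.045 m and y of blade_tip in the frame of bay_right between -0.006 and 0.006 m and z of blade_tip in the frame of bay_right between -0.002 and 0.006 m)) and value of joint lock_ring above 1.38 rad and angle between blade_tip's own z axis and vertical below 0.12 rad and linear speed of blade below 0.02 m/s); the robot touches nothing.
It fails at once if a bystander is pushed more than 3 cm from its place (distance of any of note_pad, rubber, marker, brass_a, brass_b, med_bottle from where it was at the start of the episode above 0.03 m).
It fails at once if the blade is forced against a seat with more than 60 N (contact force between blade and seat_a above 60 N or contact force between blade and seat_b above 60 N or contact force between blade and seat_c above 60 N).
It also fails if it takes over 64 s, if anything falls off the work surface, if the arm or the gripper's body presses on something with over 40 N, if the wrist force passes 120 N, or if a joint passes its speed limit or range.

### The arm

A 6-joint arm with a two-finger parallel gripper is mounted at the origin on a cart in front of the work surface, level with it; the furniture and walls round the work are solid. World frame = base frame: x ahead of the robot, y to its left, z up, the work surface at z = 0. Lengths are in m, angles in rad, forces in N, time in s.
With the tool pointing down it reaches from about 0.3 to 0.825 m from the base axis. Payload 5.4 kg.
Tool frame: the origin (TCP) lies at the very end of the fingers, on their centre line; the grasp point (between the pads) lies 19 mm behind it; x points along the fingers, y is the direction in which the jaws open and shut, and the axes are right-handed (so a half turn about x gives the same grasp; the last joint's range is limited). The gripper opens to 92 mm and grips with 3 to 60 N. Pads are 20 mm wide; open, the fingers measure 128 mm over their backs; the gripper's body (75 mm by 189 mm) begins 69 mm behind the grasp point.
Start: joints at [1.061, 0.158, 1.597, -0, 1.386, -0.21], TCP at [0.17, 0.549, 0.215] pointing down, gripper open.
Joint ranges: [-2.91, 2.91], [-0.94, 2.29], [0.18, 2.7], [-1.29, 4.43], [0.17, 2.64], [-3, 3]. Speed limits (rad/s): [2.57, 2.57, 3.14, 3.14, 3.14, 3.14].

### API

Orientations are given as a unit quaternion [w, x, y, z].
In Python, from rig import get_obs, capture, get_calibration, hand_in gives the robot as it stands.
- The arm moves only by the tool apply_moves, never from a script. Its argument "increments" is a list of rows, each an object with "xyz": the shift along the tool's x, y, z in mm, a list of three; "rotation": the turn, a rotation vector about the tool's x, y, z in degrees, a list of three. In form: [{"xyz": [dx, dy, dz], "rotation": [wx, wy, wz]}, ...]. A call has exactly 10 rows; each row is the pose to reach, as a shift and turn from the pose commanded when the call began, along the tool's axes at that moment; what a row does not reach only later rows make up. A row lasts 1/8 s, in which the tool goes at most 62.5 mm and 10.7 degrees, less where a joint would pass 70% of its speed; a pose out of reach is approached as far as the arm can. A call with a gripper value outside its range is refused whole. "gripper" is the closure, from 0 (fully open) to 1 (shut), set as the call begins (left out, the last holds). The fingers move at their own pace and stop on an object; "squeeze" is the grip in N (left out, the last holds). Time passes only in rows, so rows that repeat a pose let the fingers close, or fill a call up. It gives the time, the measured TCP pose, the force and the opening at its end, in the units of the state.
- get_obs(): the state, without advancing time (a new reading comes with each control period).
- capture(name): name is "scene" or "top" or "wrist"; returns the picture (480x640x3 uint8, red, green, blue); there is no depth.
- get_calibration(name): a dict with "intrinsics" (3x3 intrinsics, pixels), "world_from_camera" (4x4, takes a point from camera to world coordinates). Camera axes: x right, y down, z forward; pixel columns grow to the right and rows downward; lengths in m; the calibration is good to about 2 mm. The wrist camera is an equidistant fisheye: a pixel r from the principal point sees the ray r / f radians off the axis. A picture is of the moment at which its call begins: read the wrist's pose just before it. get_calibration takes no time and is no camera call; for the wrist camera it gives the pose at the moment of the call.
- hand_in(): hands the job in, once; it reports no verdict.
The state is a dict: "t": time; "qpos": joint angles; "joint_velocities": joint speeds; "joint_efforts": joint torques, N m; "ee_pos": TCP position; "ee_rot": TCP orientation; "ft_force": force on the tool from outside, world axes, zero at the start; "torque": the same for the moment, N m; "finger_gap": finger opening in m.
Only numpy, scipy, OpenCV 4.12 (cv2) and the standard library are available. Lean on these libraries where they do the work, as an engineer would, in place of code of your own. Each camera call takes 0.05 s, during which the arm holds its last target.

## Working session

There is one attempt and no reset: what is moved stays moved. The work goes in short steps, Python scripts to look and compute and a tool call to move; the robot and the scene stay as the last step left them, time stands still between calls to the robot, and variables do not carry over. Pictures are saved under pics/ and viewed, and the job is handed in when it is done.

Besides the shell and the picture viewer there is one more tool, called after "Call:" by a JSON object that holds its "name" and its "arguments", one argument or row to a line. apply_moves: Moves the arm, as the interface text tells. Its arguments: {"type":"object","properties":{"increments":{"type":"array"},"gripper":{"type":"number"},"squeeze":{"type":"number"}},"required":["increments"]}

```bash
mkdir -p pics; ls
python3 - <<'E'
from rig import *
import cv2,numpy as np
o=get_obs();print(o)
for n in ["scene","top","wrist"]:
    c=get_calibration(n);print(n,np.round(c["intrinsics"],2).tolist(),np.round(c["world_from_camera"],4).tolist())
    cv2.imwrite(f"pics/{n}0.png",capture(n)[:,:,::-1])
E
```

```text
pics
{'t': 0.0, 'qpos': array([ 1.06085408e+00,  1.59038048e-01,  1.59821940e+00,  1.27325318e-05,
        1.38617658e+00, -2.10095660e-01]), 'joint_velocities': array([-6.20639078e-04,  8.41005229e-04,  8.36745891e-05, -3.77186737e-04,
       -1.17789309e-03, -2.24613649e-03]), 'joint_efforts': array([-8.36580239e-04, -3.85578346e+01, -3.22103870e+01,  6.99441461e-02,
        3.80808476e-02, -1.63764939e-04]), 'ee_pos': array([0.16954676, 0.5487914 , 0.21363152]), 'ee_rot': array([ 0.69894093,  0.10500814,  0.69940791, -0.10622359]), 'ft_force': array([ 0.0152759 ,  0.18872122, -0.42602507]), 'torque': array([-0.0228444 ,  0.0039362 , -0.03511738]), 'finger_gap': 0.09246470892574381}
scene [[433.93, 0.0, 322.78], [0.0, 433.93, 239.96], [0.0, 0.0, 1.0]] [[-0.6441, -0.5751, 0.5044, -0.0125], [-0.7648, 0.4706, -0.44, 0.4511], [0.0157, -0.6692, -0.7429, 0.8762], [0.0, 0.0, 0.0, 1.0]]
top [[512.92, 0.0, 319.15], [0.0, 512.92, 232.35], [0.0, 0.0, 1.0]] [[-0.0092, -0.9926, 0.1207, 0.3854], [-0.9999, 0.0078, -0.0123, -0.0165], [0.0112, -0.1208, -0.9926, 1.172], [0.0, 0.0, 0.0, 1.0]]
wrist [[371.65, 0.0, 312.83], [0.0, 371.65, 238.41], [0.0, 0.0, 1.0]] [[0.2956, 0.9165, 0.2697, 0.0925], [0.9553, -0.2831, -0.0849, 0.5716], [-0.0015, 0.2828, -0.9592, 0.3835], [0.0, 0.0, 0.0, 1.0]]
```

View pics/top0.png

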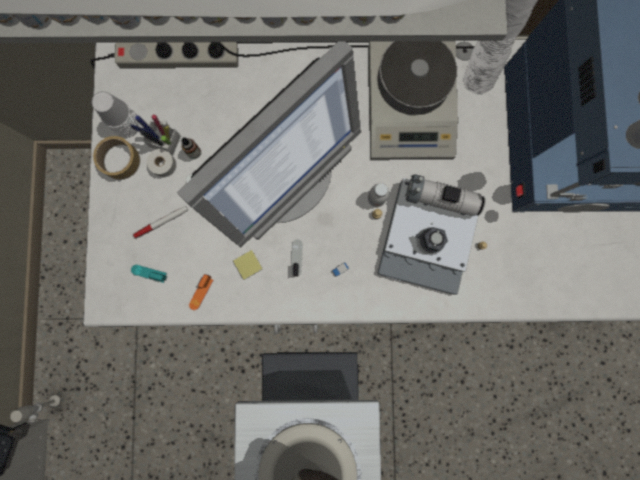

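View pics/scene0.png

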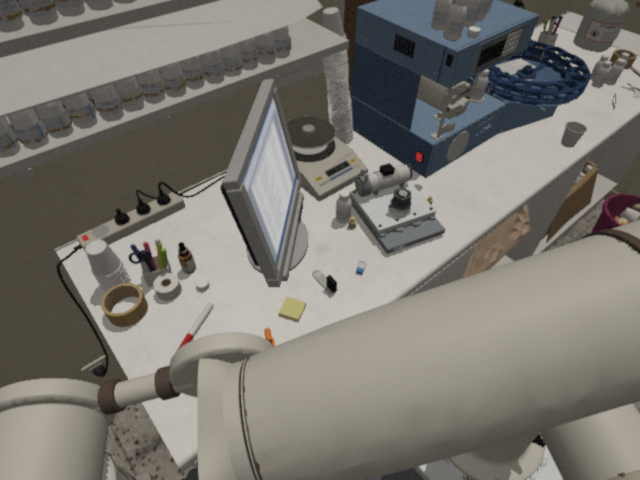

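View pics/wrist0.png

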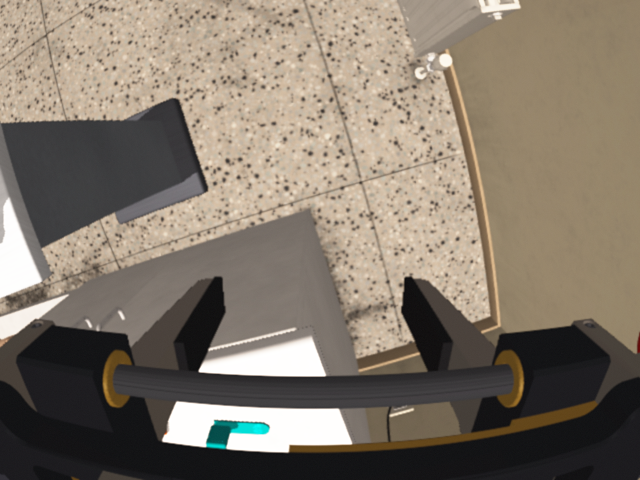

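Candidates for the blade in the top image are steel with a black grip at (296,260), orange at (201,292) and turquoise at (148,273). By the description it is the steel one at (296,260). I'll check it in a close crop.

Run:
```python
import cv2,numpy as np
im=cv2.imread("pics/top0.png")
a=cv2.resize(im[230:290,265:325],(480,480),interpolation=cv2.INTER_CUBIC)
b=cv2.resize(im[170:300,365:495],None,fx=4.6,fy=4.6,interpolation=cv2.INTER_CUBIC)
cv2.imwrite("pics/cropA.png",a);cv2.imwrite("pics/cropB.png",b)
im=cv2.imread("pics/scene0.png")
cv2.imwrite("pics/cropC.png",cv2.resize(im[150:300,300:450],None,fx=4,fy=4,interpolation=cv2.INTER_CUBIC))
```

```text
(no output)
```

View pics/cropA.png

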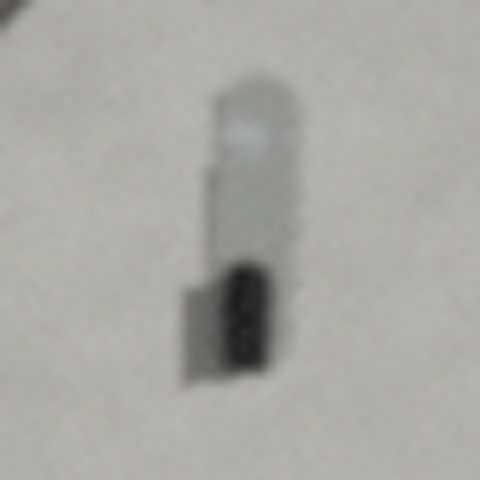

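View pics/cropB.png

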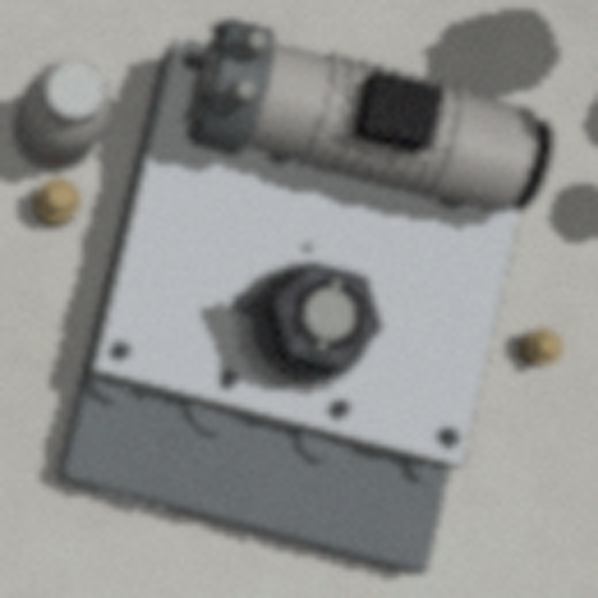

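View pics/cropC.png

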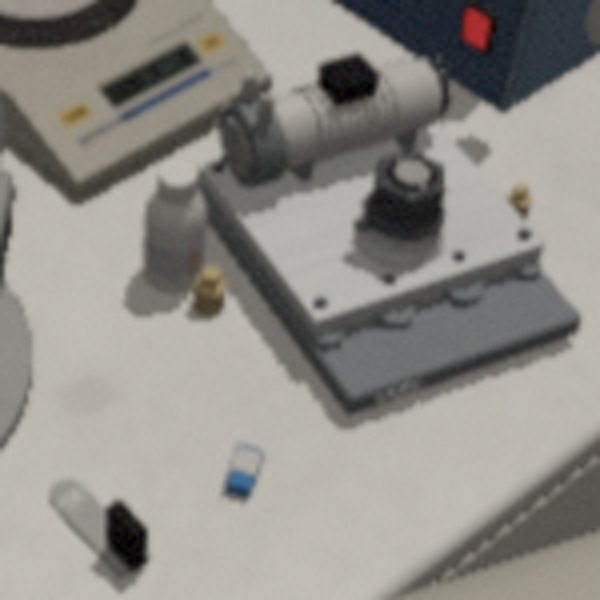

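```bash
cat > h.py <<'E'
import numpy as np,cv2
from rig import *
def back(n,u,v,z,c=None):
    c=c or get_calibration(n);K=c["intrinsics"];T=c["world_from_camera"]
    d=T[:3,:3]@np.array([(u-K[0][2])/K[0][0],(v-K[1][2])/K[1][1],1]);p=T[:3,3]
    return p+d*(z-p[2])/d[2]
def backw(u,v,z,c=None):
    c=c or get_calibration("wrist");K=c["intrinsics"];T=c["world_from_camera"]
    x=(u-K[0][2]);y=(v-K[1][2]);r=np.hypot(x,y);th=r/K[0][0]
    d=T[:3,:3]@np.array([np.sin(th)*x/r,np.sin(th)*y/r,np.cos(th)]);p=T[:3,3]
    return p+d*(z-p[2])/d[2]
E
python3 - <<'E'
from h import *
A=lambda x,y:(265+(x-.5*7)/8,230+(y-.5*7)/8)
B=lambda x,y:(365+x/4.6-.4,170+y/4.6-.4)
f=lambda p,z:np.round(back("top",*p,z),4)
print("nose",f(A(258,78),.004))
print("grip top c",f(A(246,316),.044), f(A(246,268),.044),f(A(246,365),.044))
print("blade mid",f(A(254,175),.004))
for n,p,z in [("plateL",(95,375),.0485),("plateR",(462,465),.0485),("bedL",(62,480),.026),("bedR",(425,572),.026),("h1",(120,350),.0485),("h2",(228,377),.0485),("h3",(340,408),.0485),("h4",(448,436),.0485),("ringtop",(330,312),.110),
 ("hexL",(272,350),.107),("bottle",(75,90),.098),("br1",(60,197),.03),("br2",(543,345),.025)]:
    print(n,f(B(*p),z))
E
```

```text
nose [0.5118 0.0203 0.004 ]
grip top c [0.4418 0.0226 0.044 ] [0.455  0.0225 0.044 ] [0.4284 0.0226 0.044 ]
blade mid [0.484  0.0216 0.004 ]
plateL [ 0.4793 -0.1755  0.0485]
plateR [ 0.4348 -0.3497  0.0485]
bedL [ 0.4302 -0.1614  0.026 ]
bedR [ 0.3843 -0.3362  0.026 ]
h1 [ 0.4912 -0.1878  0.0485]
h2 [ 0.4778 -0.2392  0.0485]
h3 [ 0.4625 -0.2924  0.0485]
h4 [ 0.4487 -0.3436  0.0485]
ringtop [ 0.502  -0.2744  0.11  ]
hexL [ 0.4851 -0.248   0.107 ]
bottle [ 0.6079 -0.1625  0.098 ]
br1 [ 0.5686 -0.1631  0.03  ]
br2 [ 0.4942 -0.3991  0.025 ]
```

```bash
cat >> h.py <<'E'
from scipy.spatial.transform import Rotation as R
def obs():
    o=get_obs();q=o["ee_rot"];Rm=R.from_quat([q[1],q[2],q[3],q[0]]);return o,np.array(o["ee_pos"]),Rm
def plan(target,yaw,pos=None,Rm=None):
    """tool-down pose, jaw axis y at world yaw; prints xyz mm, rotvec deg in tool frame"""
    o,p,r=obs(); p=p if pos is None else np.array(pos); r=r if Rm is None else Rm
    y=np.array([np.cos(yaw),np.sin(yaw),0]);x=np.array([0,0,-1.]);z=np.cross(x,y)
    Rt=R.from_matrix(np.c_[x,y,z])
    d=r.inv().apply(np.array(target)-p)*1000;w=(r.inv()*Rt).as_rotvec(degrees=True)
    print("xyz",np.round(d,1),"rot",np.round(w,2)); return d,w
def st():
    o,p,r=obs();m=r.as_matrix()
    print("t",round(o["t"],2),"p",np.round(p*1000,1),"jawyaw",round(np.degrees(np.arctan2(m[1,1],m[0,1])),2),"x",np.round(m[:,0],3),"F",np.round(o["ft_force"],1),"M",np.round(o["torque"],2),"gap",round(o["finger_gap"]*1000,1),"q",np.round(o["qpos"],2))
E
python3 - <<'E'
from h import *
st()
print(obs()[2].as_matrix().round(3))
for yaw in (88.1,-91.9):
    plan([.4415,.0226,.10],np.radians(yaw))
E
```

```text
t 0.15 p [169.6 548.9 213.9] jawyaw 72.82 x [-0.001 -0.001 -1.   ] F [ 0.9 -1.   0.2] M [-0.06  0.   -0.05] gap 91.7 q [ 1.06  0.16  1.6  -0.    1.39 -0.21]
[[-0.001  0.295  0.955]
 [-0.001  0.955 -0.295]
 [-1.    -0.001 -0.   ]]
xyz [ 114.3 -422.4  415.2] rot [-15.28  -0.03   0.08]
xyz [ 114.3 -422.4  415.2] rot [1.6472e+02 1.1000e-01 4.0000e-02]
```

Run:
```python
from h import *
for z in (0.05,.1,.2,.3,.4):
    print(z,[np.round(back("top",u,v,z)[:2],3).tolist() for u,v in ((240,242),(185,192),(358,130),(255,235))])
```

```text
0.05 [[0.502, 0.144], [0.614, 0.266], [0.754, -0.12], [0.517, 0.111]]
0.1 [[0.497, 0.136], [0.604, 0.254], [0.738, -0.116], [0.511, 0.105]]
0.2 [[0.486, 0.122], [0.584, 0.229], [0.705, -0.107], [0.5, 0.094]]
0.3 [[0.476, 0.108], [0.563, 0.203], [0.672, -0.097], [0.488, 0.082]]
0.4 [[0.466, 0.094], [0.543, 0.178], [0.639, -0.088], [0.476, 0.071]]
```

Call:
{"name": "apply_moves", "arguments": {
  "increments": [
    {"xyz": [10, -42, 42], "rotation": [-1.5, 0, 0]},
    {"xyz": [20, -84, 84], "rotation": [-3, 0, 0]},
    {"xyz": [30, -126, 126], "rotation": [-4.5, 0, 0]},
    {"xyz": [40, -168, 168], "rotation": [-6, 0, 0]},
    {"xyz": [50, -210, 210], "rotation": [-8, 0, 0]},
    {"xyz": [55, -252, 250], "rotation": [-10, 0, 0]},
    {"xyz": [60, -294, 290], "rotation": [-11, 0, 0]},
    {"xyz": [70, -340, 335], "rotation": [-13, 0, 0]},
    {"xyz": [80, -390, 380], "rotation": [-15.3, 0, 0]},
    {"xyz": [80, -422, 415], "rotation": [-15.3, 0, 0]}
  ]
}}

```text
t: 1.4
ee_pos: [0.4416, 0.0215, 0.1338]
ee_rot: [0.707, 0.012, 0.707, -0.012]
ft_force: [1.3, 0.4, -0.1]
finger_gap: 0.092
```

Run:
```python
from h import *
st()
c=get_calibration("wrist")
im=capture("wrist");cv2.imwrite("pics/w1.png",im[:,:,::-1])
np.save("c1.npy",c["world_from_camera"])
```

```text
t 1.4 p [441.6  21.5 133.8] jawyaw 88.07 x [-0.001  0.    -1.   ] F [ 1.3  0.4 -0.1] M [ 0.04 -0.01 -0.01] gap 92.0 q [-0.23 -0.11  2.04  0.    1.22 -1.76]
```

View pics/w1.png

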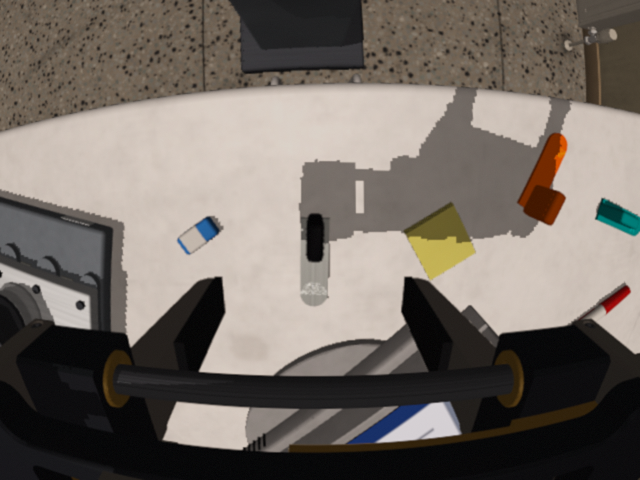

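Run:
```python
from h import *
c=get_calibration("wrist")
print(np.round(c["world_from_camera"]-np.load("c1.npy"),4).max())
f=lambda u,v,z:print((u,v),np.round(backw(u,v,z,c),4))
im=cv2.imread("pics/w1.png");cv2.imwrite("pics/w1c.png",cv2.resize(im[200:320,260:380],None,fx=5,fy=5,interpolation=cv2.INTER_CUBIC))
cv2.imwrite("pics/w1d.png",cv2.resize(im[180:350,0:140],None,fx=3.5,fy=3.5,interpolation=cv2.INTER_CUBIC))
f(313,305.5,.003)
f(315,214,.044);f(315,261,.044);f(315,238,.044)
```

```text
0.0037
(313, 305.5) [0.5168 0.0123 0.003 ]
(315, 214) [0.4231 0.0173 0.044 ]
(315, 261) [0.4589 0.0161 0.044 ]
(315, 238) [0.441  0.0167 0.044 ]
```

View pics/w1c.png

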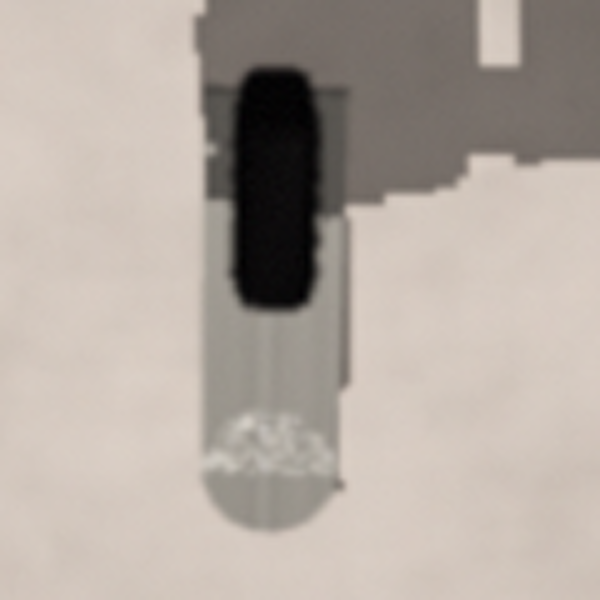

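View pics/w1d.png

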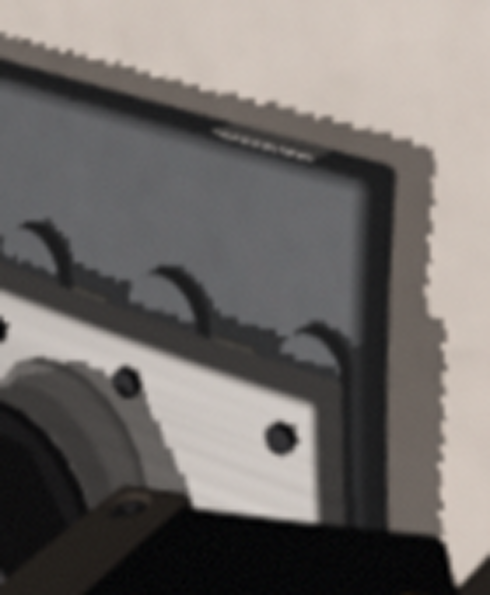

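Run:
```python
from h import *
st()
c=dict(get_calibration("wrist"));c2=c["world_from_camera"];c["world_from_camera"]=np.load("c1.npy")
print(np.round(c2-np.load("c1.npy"),4))
f=lambda u,v,z:print((u,v),np.round(backw(u,v,z,c),4))
A=lambda x,y:(260+x/5-.4,200+y/5-.4)
f(*A(268,532),.002)
f(*A(275,68),.044);f(*A(275,308),.044);f(*A(275,188),.044)
f(*A(202,380),.004);f(*A(338,380),.004);f(*A(202,230),.004);f(*A(338,230),.004)
```

```text
t 1.45 p [444.9  16.4 134.7] jawyaw 87.88 x [ 0.003 -0.004 -1.   ] F [-0.5 -2.9  2.2] M [-0.13  0.04  0.01] gap 91.8 q [-0.23 -0.11  2.03 -0.    1.21 -1.77]
[[ 0.0034 -0.0012  0.0035  0.0027]
 [-0.0001 -0.002  -0.0051 -0.0041]
 [-0.0042  0.0037  0.0011  0.0006]
 [ 0.      0.      0.      0.    ]]
(313.20000000000005, 306.0) [0.5134 0.0184 0.002 ]
(314.6, 213.2) [0.4186 0.0225 0.044 ]
(314.6, 261.20000000000005) [0.455  0.0213 0.044 ]
(314.6, 237.2) [0.4365 0.0219 0.044 ]
(300.0, 275.6) [0.4824 0.0079 0.004 ]
(327.20000000000005, 275.6) [0.4832 0.0316 0.004 ]
(300.0, 245.6) [0.4551 0.0092 0.004 ]
(327.20000000000005, 245.6) [0.4559 0.0322 0.004 ]
```

Call:
{"name": "apply_moves", "arguments": {
  "increments": [
    {"xyz": [10, -1, 0], "rotation": [0, 0, 0]},
    {"xyz": [25, -1, 0.5], "rotation": [0, 0, 0]},
    {"xyz": [45, -1, 0.5], "rotation": [0, 0, 0]},
    {"xyz": [65, -1, 0.5], "rotation": [0, 0, 0]},
    {"xyz": [85, -1, 0.5], "rotation": [0, 0, 0]},
    {"xyz": [102, -1, 0.5], "rotation": [0, 0, 0]},
    {"xyz": [114, -1, 0.5], "rotation": [0, 0, 0]},
    {"xyz": [122, -1, 0.5], "rotation": [0, 0, 0]},
    {"xyz": [125, -1, 0.5], "rotation": [0, 0, 0]},
    {"xyz": [125, -1, 0.5], "rotation": [0, 0, 0]}
  ],
  "gripper": 0.55,
  "squeeze": 30
}}

```text
t: 2.7
ee_pos: [0.4423, 0.0226, 0.0097]
ee_rot: [0.707, 0.012, 0.707, -0.012]
ft_force: [0.1, -0.7, 0.5]
finger_gap: 0.0413
```

Run:
```python
from h import *
st()
im=capture("wrist");cv2.imwrite("pics/w2.png",im[:,:,::-1]);st()
```

```text
t 2.7 p [442.3  22.6   9.7] jawyaw 88.13 x [ 0. -0. -1.] F [ 0.1 -0.7  0.5] M [-0.01 -0.03  0.  ] gap 41.3 q [-0.22  0.1   2.11 -0.    0.93 -1.76]
t 2.75 p [442.5  22.5  10. ] jawyaw 88.12 x [ 0.001 -0.    -1.   ] F [-0.2  0.4  0.1] M [ 0.02 -0.03 -0.  ] gap 40.9 q [-0.22  0.1   2.11 -0.    0.93 -1.76]
```

View pics/w2.png

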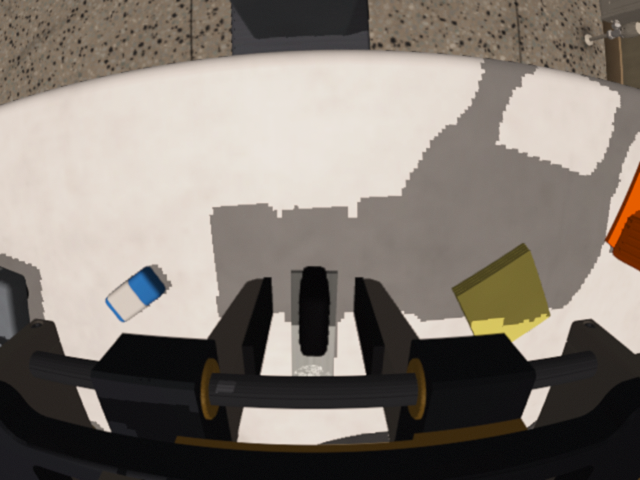

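Call:
{"name": "apply_moves", "arguments": {
  "increments": [
    {"xyz": [0, 0, 0], "rotation": [0, 0, 0]},
    {"xyz": [0, 0, 0], "rotation": [0, 0, 0]},
    {"xyz": [0, 0, 0], "rotation": [0, 0, 0]},
    {"xyz": [0, 0, 0], "rotation": [0, 0, 0]},
    {"xyz": [0, 0, 0], "rotation": [0, 0, 0]},
    {"xyz": [0, 0, 0], "rotation": [0, 0, 0]},
    {"xyz": [0, 0, 0], "rotation": [0, 0, 0]},
    {"xyz": [0, 0, 0], "rotation": [0, 0, 0]},
    {"xyz": [-4, 0, 0], "rotation": [0, 0, 0]},
    {"xyz": [-10, 0, 0], "rotation": [0, 0, 0]}
  ],
  "gripper": 1,
  "squeeze": 35
}}

```text
t: 4.0
ee_pos: [0.4417, 0.0227, 0.0195]
ee_rot: [0.707, 0.012, 0.707, -0.012]
ft_force: [-0.2, 0.3, -0.6]
finger_gap: 0.0118
```

Run:
```python
from h import *
st()
im=capture("wrist");cv2.imwrite("pics/w3.png",im[:,:,::-1]);st()
```

```text
t 4.0 p [441.7  22.7  19.5] jawyaw 88.12 x [-0.001  0.    -1.   ] F [-0.2  0.3 -0.6] M [ 0.12  0.02 -0.01] gap 11.8 q [-0.22  0.08  2.11  0.    0.95 -1.76]
t 4.05 p [442.6  22.5  20.5] jawyaw 88.12 x [ 0.001 -0.    -1.   ] F [ 1.2 -0.3 -0.1] M [ 0.02 -0.04  0.01] gap 11.8 q [-0.22  0.08  2.11  0.    0.95 -1.76]
```

View pics/w3.png

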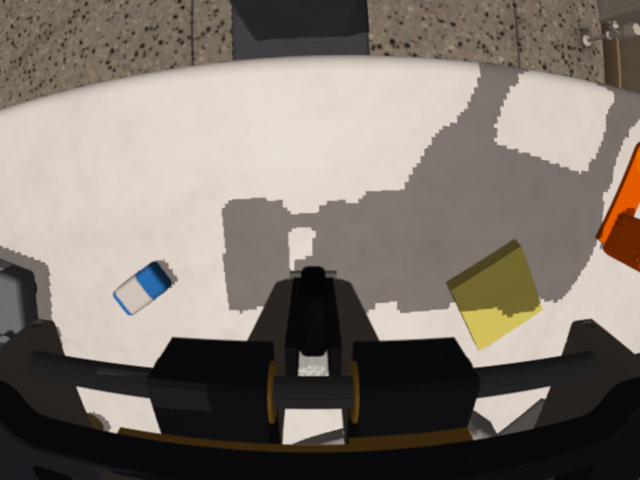

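Run:
```python
from h import *
c=dict(get_calibration("wrist"));c["world_from_camera"]=np.load("c1.npy")
A=lambda x,y:(x/3.5-.36,180+y/3.5-.36)
o=np.array([.501,-.274]);a=np.radians(-14.7);M=np.array([[np.cos(a),np.sin(a)],[-np.sin(a),np.cos(a)]])
for n,x,y,z in [("h1",280,437,.0485),("h2",125,382,.0485),("corner",316,403,.0485),("bedc",363,180,.026),("bedo",392,170,.026),("edge2",2,290,.0485)]:
    w=backw(*A(x,y),z,c); print(n,w.round(4),"pump",(M@(w[:2]-o)).round(4))
print("top:")
B=lambda x,y:(365+x/4.6-.4,170+y/4.6-.4)
for n,p,z in [("plateL",(95,375),.0485),("plateR",(462,465),.0485),("bedL",(62,480),.026),("bedR",(425,572),.026),("h1",(120,350),.0485),("h2",(228,377),.0485),("h3",(340,408),.0485),("h4",(448,436),.0485)]:
    w=back("top",*B(*p),z);print(n,"pump",(M@(w[:2]-o)).round(4))
```

```text
h1 [ 0.4904 -0.1894  0.0485] pump [-0.0317  0.0791]
h2 [ 0.4765 -0.2419  0.0485] pump [-0.0318  0.0248]
corner [ 0.4804 -0.1744  0.0485] pump [-0.0452  0.0911]
bedc [ 0.4298 -0.161   0.026 ] pump [-0.0975  0.0913]
bedo [ 0.4277 -0.1516  0.026 ] pump [-0.102   0.0997]
edge2 [ 0.4502 -0.2857  0.0485] pump [-0.0462 -0.0242]
top:
plateL pump [-0.046   0.0898]
plateR pump [-0.0448 -0.09  ]
bedL pump [-0.097  0.091]
bedR pump [-0.0971 -0.0898]
h1 pump [-0.0313  0.0809]
h2 pump [-0.0312  0.0278]
h3 pump [-0.0325 -0.0276]
h4 pump [-0.0329 -0.0806]
```

```bash
cat >> h.py <<'E'
O=np.array([.501,-.274]);YAW=np.radians(-14.7)
def pump(x,y):
    c,s=np.cos(YAW),np.sin(YAW);return O+np.array([c*x-s*y,s*x+c*y])
def inpump(p):
    c,s=np.cos(YAW),np.sin(YAW);d=np.asarray(p)[:2]-O;return np.array([c*d[0]+s*d[1],-s*d[0]+c*d[1]])
E
python3 - <<'E'
from h import *
from h import *
p=pump(-.136,.055);print(p,back("top",340,269,.01))
plan([*p,.050],np.radians(75.3))
E
```

```text
[ 0.38340827 -0.18628919] [ 0.44280191 -0.07734293  0.01      ]
xyz [ -29.5 -210.6  -52.3] rot [12.82  0.05  0.  ]
```

Call:
{"name": "apply_moves", "arguments": {
  "increments": [
    {"xyz": [-25, 0, 0], "rotation": [0, 0, 0]},
    {"xyz": [-40, -15, -3], "rotation": [1, 0, 0]},
    {"xyz": [-40, -45, -10], "rotation": [3, 0, 0]},
    {"xyz": [-40, -80, -20], "rotation": [5, 0, 0]},
    {"xyz": [-40, -115, -28], "rotation": [7, 0, 0]},
    {"xyz": [-40, -150, -36], "rotation": [9, 0, 0]},
    {"xyz": [-38, -180, -44], "rotation": [11, 0, 0]},
    {"xyz": [-34, -200, -50], "rotation": [12.8, 0, 0]},
    {"xyz": [-31, -210, -52], "rotation": [12.8, 0, 0]},
    {"xyz": [-31, -210, -52], "rotation": [12.8, 0, 0]}
  ]
}}

```text
t: 5.3
ee_pos: [0.3832, -0.1856, 0.0505]
ee_rot: [0.701, 0.091, 0.701, -0.09]
ft_force: [-0.2, -0.0, -1.2]
finger_gap: 0.0118
```

Run:
```python
from h import *
st()
np.save("c4.npy",get_calibration("wrist")["world_from_camera"])
im=capture("wrist");cv2.imwrite("pics/w4.png",im[:,:,::-1]);st()
im=capture("top");cv2.imwrite("pics/t4.png",cv2.resize(im[170:310,330:500,::-1],None,fx=4.4,fy=4.2,interpolation=cv2.INTER_CUBIC));
im=capture("scene");cv2.imwrite("pics/s4.png",cv2.resize(im[130:290,290:480,::-1],None,fx=3.75,fy=3.75,interpolation=cv2.INTER_CUBIC));
st()
```

```text
t 5.3 p [ 383.2 -185.6   50.5] jawyaw 75.3 x [-0.  0. -1.] F [-0.2 -0.  -1.2] M [ 0.02 -0.01  0.04] gap 11.8 q [-0.74 -0.02  2.14  0.    1.02 -2.05]
t 5.35 p [ 383.3 -185.2   50.5] jawyaw 75.34 x [-0.     0.001 -1.   ] F [ 0.9 -0.2 -1.3] M [0.02 0.04 0.01] gap 11.6 q [-0.74 -0.03  2.14  0.    1.02 -2.05]
t 5.45 p [ 383.5 -184.9   50.6] jawyaw 75.38 x [-0.  0. -1.] F [-0.1 -0.5 -0.6] M [0.02 0.01 0.01] gap 11.8 q [-0.73 -0.03  2.14  0.    1.02 -2.05]
```

View pics/w4.png

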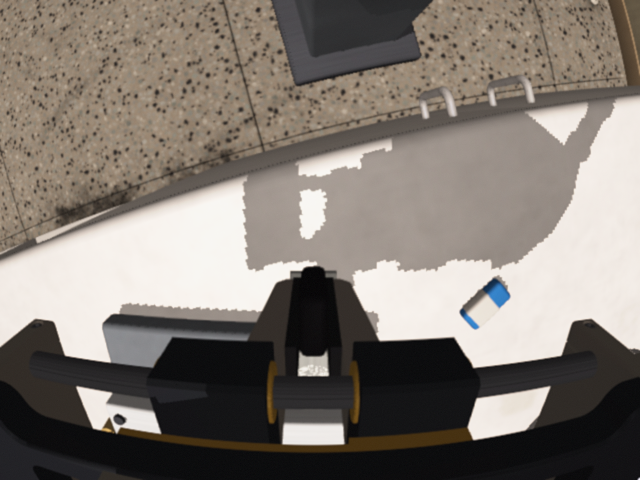

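View pics/t4.png

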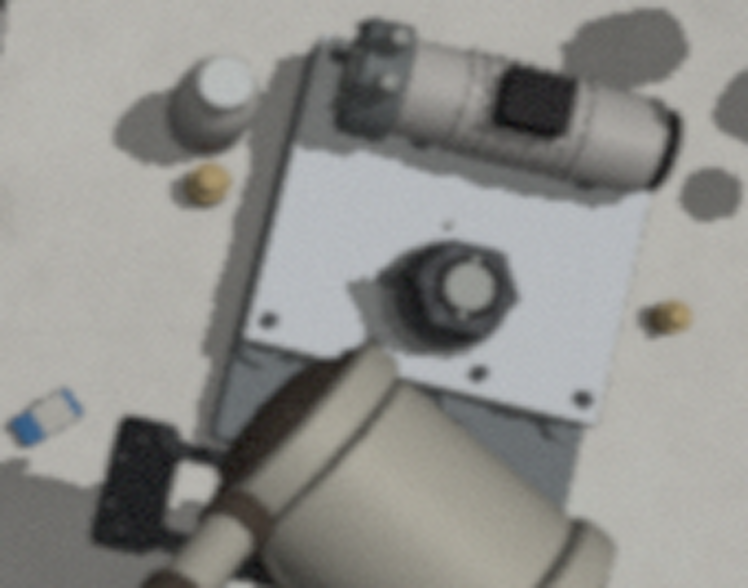

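View pics/s4.png

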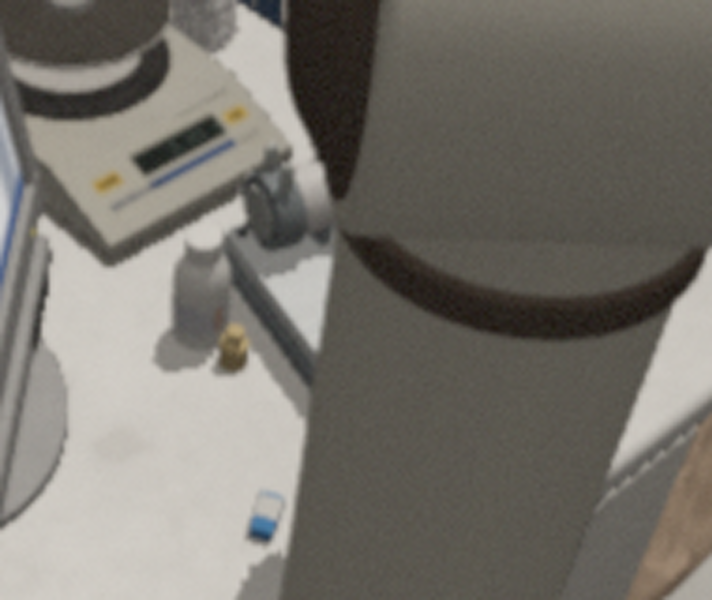

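Call:
{"name": "apply_moves", "arguments": {
  "increments": [
    {"xyz": [3, 0, 0], "rotation": [0, 0, 0]},
    {"xyz": [6, 0, 0], "rotation": [0, 0, 0]},
    {"xyz": [9, 0, 0], "rotation": [0, 0, 0]},
    {"xyz": [11, 0, 0], "rotation": [0, 0, 0]},
    {"xyz": [12, 0, 0], "rotation": [0, 0, 0]},
    {"xyz": [13, 0, 0], "rotation": [0, 0, 0]},
    {"xyz": [13.5, 0, 0], "rotation": [0, 0, 0]},
    {"xyz": [14, 0, 0], "rotation": [0, 0, 0]},
    {"xyz": [14, 0, 0], "rotation": [0, 0, 0]},
    {"xyz": [14, 0, 0], "rotation": [0, 0, 0]}
  ]
}}

```text
t: 6.7
ee_pos: [0.3833, -0.1856, 0.0366]
ee_rot: [0.701, 0.09, 0.701, -0.09]
ft_force: [-0.0, -0.3, -0.3]
finger_gap: 0.0117
```

Run:
```python
from h import *
st(); o,p,r=obs(); print(inpump(p)*1000)
```

```text
t 6.7 p [ 383.3 -185.6   36.6] jawyaw 75.32 x [ 0. -0. -1.] F [-0.  -0.3 -0.3] M [0.03 0.01 0.05] gap 11.7 q [-0.74  0.    2.15 -0.    0.99 -2.05]
[-136.2640751    55.62317807]
```

Call:
{"name": "apply_moves", "arguments": {
  "increments": [
    {"xyz": [0, -0.6, 1], "rotation": [0, 0, 0]},
    {"xyz": [0, -0.6, 3], "rotation": [0, 0, 0]},
    {"xyz": [0, -0.6, 6], "rotation": [0, 0, 0]},
    {"xyz": [0, -0.6, 9], "rotation": [0, 0, 0]},
    {"xyz": [0, -0.6, 12], "rotation": [0, 0, 0]},
    {"xyz": [0, -0.6, 15], "rotation": [0, 0, 0]},
    {"xyz": [0, -0.6, 18], "rotation": [0, 0, 0]},
    {"xyz": [0, -0.6, 21], "rotation": [0, 0, 0]},
    {"xyz": [0, -0.6, 23], "rotation": [0, 0, 0]},
    {"xyz": [0, -0.6, 24], "rotation": [0, 0, 0]}
  ]
}}

```text
t: 7.95
ee_pos: [0.4065, -0.1923, 0.0366]
ee_rot: [0.701, 0.09, 0.701, -0.09]
ft_force: [-0.0, -0.1, -1.0]
finger_gap: 0.0118
```

Run:
```python
from h import *
st(); o,p,r=obs(); print(inpump(p)*1000)
im=capture("wrist");cv2.imwrite("pics/w5.png",im[:,:,::-1]);st()
```

```text
t 7.95 p [ 406.5 -192.3   36.6] jawyaw 75.33 x [-0.  0. -1.] F [-0.  -0.1 -1. ] M [ 0.01  0.06 -0.03] gap 11.8 q [-0.71  0.07  2.08 -0.    0.99 -2.03]
[-112.17319012   55.05575817]
t 8.0 p [ 406.5 -192.3   36.6] jawyaw 75.32 x [ 0. -0. -1.] F [ 1.6 -0.3 -0.9] M [-0.01 -0.02 -0.01] gap 11.6 q [-0.71  0.07  2.08 -0.    0.99 -2.03]
```

View pics/w5.png

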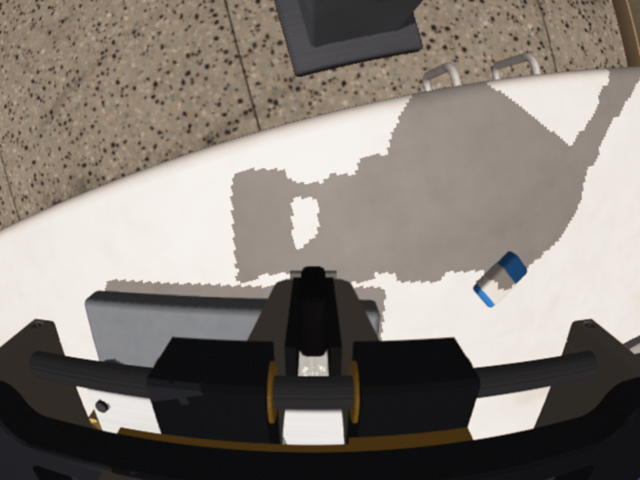

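Call:
{"name": "apply_moves", "arguments": {
  "increments": [
    {"xyz": [0, 0, 2], "rotation": [0, 0, 0]},
    {"xyz": [0, 0, 4], "rotation": [0, 0, 0]},
    {"xyz": [0, 0, 6], "rotation": [0, 0, 0]},
    {"xyz": [0, 0, 8], "rotation": [0, 0, 0]},
    {"xyz": [0, 0, 9], "rotation": [0, 0, 0]},
    {"xyz": [0, 0, 10], "rotation": [0, 0, 0]},
    {"xyz": [0, 0, 11], "rotation": [0, 0, 0]},
    {"xyz": [0, 0, 11.5], "rotation": [0, 0, 0]},
    {"xyz": [0, 0, 12], "rotation": [0, 0, 0]},
    {"xyz": [0, 0, 12], "rotation": [0, 0, 0]}
  ]
}}

```text
t: 9.25
ee_pos: [0.4177, -0.195, 0.0364]
ee_rot: [0.701, 0.09, 0.702, -0.09]
ft_force: [-1.6, 1.2, -4.0]
finger_gap: 0.0117
```

Run:
```python
from h import *
st(); o,p,r=obs(); print(inpump(p)*1000+[116,0])
```

```text
t 9.25 p [ 417.7 -195.    36.4] jawyaw 75.33 x [-0.001  0.001 -1.   ] F [-1.6  1.2 -4. ] M [0.3  0.73 0.  ] gap 11.7 q [-0.7   0.1   2.05 -0.    0.99 -2.01]
[15.34860199 55.2283676 ]
```

Call:
{"name": "apply_moves", "arguments": {
  "increments": [
    {"xyz": [0, 0, 0.5], "rotation": [0, 0, 0]},
    {"xyz": [0, 0, 1], "rotation": [0, 0, 0]},
    {"xyz": [0, 0, 1.5], "rotation": [0, 0, 0]},
    {"xyz": [0, 0, 2], "rotation": [0, 0, 0]},
    {"xyz": [0, 0, 2.5], "rotation": [0, 0, 0]},
    {"xyz": [0, 0, 3], "rotation": [0, 0, 0]},
    {"xyz": [0, 0, 3.5], "rotation": [0, 0, 0]},
    {"xyz": [0, 0, 4], "rotation": [0, 0, 0]},
    {"xyz": [0, 0, 4], "rotation": [0, 0, 0]},
    {"xyz": [0, 0, 4], "rotation": [0, 0, 0]}
  ]
}}

```text
t: 10.5
ee_pos: [0.4211, -0.1959, 0.0363]
ee_rot: [0.701, 0.09, 0.702, -0.09]
ft_force: [-5.0, 1.7, -3.6]
finger_gap: 0.0118
```

Run:
```python
from h import *
st(); o,p,r=obs(); print(inpump(p)*1000+[116,0])
```

```text
t 10.5 p [ 421.1 -195.9   36.3] jawyaw 75.33 x [-0.002  0.001 -1.   ] F [-5.   1.7 -3.6] M [ 0.21  1.23 -0.05] gap 11.8 q [-0.7   0.1   2.04 -0.    1.   -2.01]
[18.86593086 55.21195749]
```

Call:
{"name": "apply_moves", "arguments": {
  "increments": [
    {"xyz": [0, 0, 0.5], "rotation": [0, 0, 0]},
    {"xyz": [0, 0, 1], "rotation": [0, 0, 0]},
    {"xyz": [0, 0, 1.5], "rotation": [0, 0, 0]},
    {"xyz": [0, 0, 2], "rotation": [0, 0, 0]},
    {"xyz": [0, 0, 2], "rotation": [0, 0, 0]},
    {"xyz": [0, 0, 2], "rotation": [0, 0, 0]},
    {"xyz": [0, 0, 2], "rotation": [0, 0, 0]},
    {"xyz": [0, 0, 2], "rotation": [0, 0, 0]},
    {"xyz": [0, 0, 2], "rotation": [0, 0, 0]},
    {"xyz": [0, 0, 2], "rotation": [0, 0, 0]}
  ]
}}

```text
t: 11.75
ee_pos: [0.4213, -0.1959, 0.0362]
ee_rot: [0.699, 0.091, 0.704, -0.09]
ft_force: [-12.8, 1.6, 4.5]
finger_gap: 0.0119
```

Run:
```python
from h import *
st(); o,p,r=obs(); print(inpump(p)*1000+[116,0])
```

```text
t 11.75 p [ 421.3 -195.9   36.2] jawyaw 75.36 x [-0.006  0.002 -1.   ] F [-12.8   1.6   4.5] M [ 0.38  2.18 -0.08] gap 11.9 q [-0.69  0.11  2.04 -0.    1.   -2.01]
[19.10159251 55.33516962]
```

Call:
{"name": "apply_moves", "arguments": {
  "increments": [
    {"xyz": [0, 0, -8], "rotation": [0, 0, 0]},
    {"xyz": [0, 0, -20], "rotation": [0, 0, 0]},
    {"xyz": [0, 0, -32], "rotation": [0, 0, 0]},
    {"xyz": [0, 0, -42], "rotation": [0, 0, 0]},
    {"xyz": [0, 0, -42], "rotation": [0, 0, 0]},
    {"xyz": [0, -15, -42], "rotation": [0, 0, 0]},
    {"xyz": [0, -35, -42], "rotation": [0, 0, 0]},
    {"xyz": [0, -50, -42], "rotation": [0, 0, 0]},
    {"xyz": [0, -55, -42], "rotation": [0, 0, 0]},
    {"xyz": [0, -55, -42], "rotation": [0, 0, 0]}
  ]
}}

```text
t: 13.0
ee_pos: [0.3691, -0.2396, 0.0365]
ee_rot: [0.701, 0.091, 0.701, -0.09]
ft_force: [0.0, 1.1, -0.3]
finger_gap: 0.0119
```

Run:
```python
from h import *
st(); o,p,r=obs(); print(inpump(p)*1000+[116,0])
```

```text
t 13.0 p [ 369.1 -239.6   36.5] jawyaw 75.28 x [-0.  0. -1.] F [ 0.   1.1 -0.3] M [ 0.03  0.01 -0.01] gap 11.9 q [-0.85  0.04  2.11  0.    0.99 -2.17]
[-20.26272582  -0.22011561]
```

Call:
{"name": "apply_moves", "arguments": {
  "increments": [
    {"xyz": [0, 0, 4], "rotation": [0, 0, 0]},
    {"xyz": [0, 0, 8], "rotation": [0, 0, 0]},
    {"xyz": [0, 0, 12], "rotation": [0, 0, 0]},
    {"xyz": [0, 0, 17], "rotation": [0, 0, 0]},
    {"xyz": [0, 0, 22], "rotation": [0, 0, 0]},
    {"xyz": [0, 0, 27], "rotation": [0, 0, 0]},
    {"xyz": [0, 0, 31], "rotation": [0, 0, 0]},
    {"xyz": [0, 0, 34], "rotation": [0, 0, 0]},
    {"xyz": [0, 0, 36], "rotation": [0, 0, 0]},
    {"xyz": [0, 0, 36], "rotation": [0, 0, 0]}
  ]
}}

```text
t: 14.25
ee_pos: [0.4035, -0.248, 0.036]
ee_rot: [0.701, 0.091, 0.702, -0.09]
ft_force: [-0.8, 0.6, -4.0]
finger_gap: 0.0117
```

Run:
```python
from h import *
st(); o,p,r=obs(); print(inpump(p)*1000+[116,0])
```

```text
t 14.25 p [ 403.5 -248.    36. ] jawyaw 75.33 x [-0.001  0.001 -1.   ] F [-0.8  0.6 -4. ] M [0.15 0.52 0.03] gap 11.7 q [-0.81  0.13  2.02 -0.    1.   -2.12]
[15.1102387   0.46049275]
```

Call:
{"name": "apply_moves", "arguments": {
  "increments": [
    {"xyz": [0, -0.3, 0.7], "rotation": [0, 0, 0]},
    {"xyz": [0, -0.3, 1.4], "rotation": [0, 0, 0]},
    {"xyz": [0, -0.3, 2], "rotation": [0, 0, 0]},
    {"xyz": [0, -0.3, 2.7], "rotation": [0, 0, 0]},
    {"xyz": [0, -0.3, 3.4], "rotation": [0, 0, 0]},
    {"xyz": [0, -0.3, 4], "rotation": [0, 0, 0]},
    {"xyz": [0, -0.3, 4.7], "rotation": [0, 0, 0]},
    {"xyz": [0, -0.3, 5.4], "rotation": [0, 0, 0]},
    {"xyz": [0, -0.3, 6], "rotation": [0, 0, 0]},
    {"xyz": [0, -0.3, 6], "rotation": [0, 0, 0]}
  ]
}}

```text
t: 15.5
ee_pos: [0.4099, -0.2504, 0.0366]
ee_rot: [0.701, 0.09, 0.701, -0.09]
ft_force: [-0.4, 0.3, -4.6]
finger_gap: 0.0116
```

Run:
```python
from h import *
st(); o,p,r=obs(); print(inpump(p)*1000+[116,0])
```

```text
t 15.5 p [ 409.9 -250.4   36.6] jawyaw 75.32 x [ 0. -0. -1.] F [-0.4  0.3 -4.6] M [ 0.23  0.46 -0.  ] gap 11.6 q [-0.8   0.14  2.    0.    1.   -2.12]
[21.86157791 -0.25060792]
```

Call:
{"name": "apply_moves", "arguments": {
  "increments": [
    {"xyz": [0, 0, 2], "rotation": [0, 0, 0]},
    {"xyz": [0, 0, 4], "rotation": [0, 0, 0]},
    {"xyz": [0, 0, 6], "rotation": [0, 0, 0]},
    {"xyz": [0, 0, 8], "rotation": [0, 0, 0]},
    {"xyz": [0, 0, 10], "rotation": [0, 0, 0]},
    {"xyz": [0, 0, 12], "rotation": [0, 0, 0]},
    {"xyz": [0, 0, 14], "rotation": [0, 0, 0]},
    {"xyz": [0, 0, 16], "rotation": [0, 0, 0]},
    {"xyz": [0, 0, 17.5], "rotation": [0, 0, 0]},
    {"xyz": [0, 0, 18], "rotation": [0, 0, 0]}
  ]
}}

```text
t: 16.75
ee_pos: [0.4273, -0.2549, 0.0366]
ee_rot: [0.701, 0.09, 0.701, -0.09]
ft_force: [-1.3, -0.4, -4.5]
finger_gap: 0.0119
```

Run:
```python
from h import *
st(); o,p,r=obs(); print(inpump(p)*1000+[116,0])
im=capture("wrist");cv2.imwrite("pics/w6.png",im[:,:,::-1]);st()
```

```text
t 16.75 p [ 427.3 -254.9   36.6] jawyaw 75.33 x [ 0. -0. -1.] F [-1.3 -0.4 -4.5] M [0.12 0.41 0.01] gap 11.9 q [-0.78  0.18  1.95 -0.    1.   -2.1 ]
[39.84683896 -0.24559031]
t 16.8 p [ 427.3 -254.9   36.6] jawyaw 75.33 x [ 0. -0. -1.] F [-1.5  1.  -5.2] M [0.11 0.42 0.03] gap 12.0 q [-0.78  0.18  1.95  0.    1.   -2.1 ]
```

View pics/w6.png

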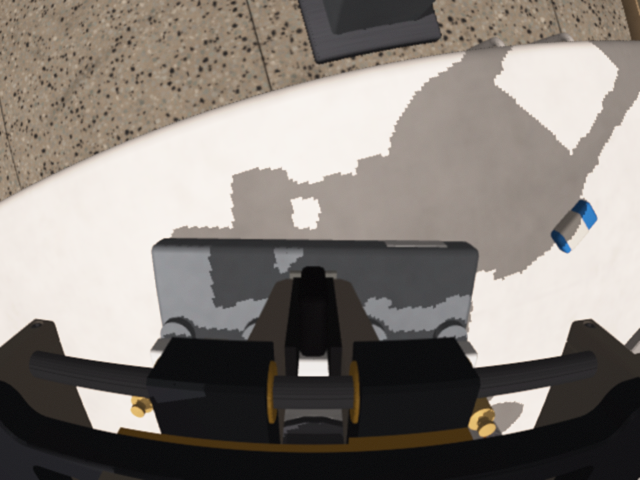

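Call:
{"name": "apply_moves", "arguments": {
  "increments": [
    {"xyz": [0, 0, 0.5], "rotation": [0, 0, 0]},
    {"xyz": [0, 0, 1], "rotation": [0, 0, 0]},
    {"xyz": [0, 0, 1.5], "rotation": [0, 0, 0]},
    {"xyz": [0, 0, 2], "rotation": [0, 0, 0]},
    {"xyz": [0, 0, 2], "rotation": [0, 0, 0]},
    {"xyz": [0.3, 0, 2], "rotation": [0, 0, 0]},
    {"xyz": [0.6, 0, 2], "rotation": [0, 0, 0]},
    {"xyz": [0.8, 0, 2], "rotation": [0, 0, 0]},
    {"xyz": [0.8, 0, 2], "rotation": [0, 0, 0]},
    {"xyz": [0.8, 0, 2], "rotation": [0, 0, 0]}
  ]
}}

```text
t: 18.05
ee_pos: [0.4279, -0.255, 0.036]
ee_rot: [0.7, 0.09, 0.702, -0.09]
ft_force: [-8.0, 2.5, 2.5]
finger_gap: 0.0119
```

Run:
```python
from h import *
st(); o,p,r=obs(); print(inpump(p)*1000+[116,0])
```

```text
t 18.05 p [ 427.9 -255.    36. ] jawyaw 75.35 x [-0.003  0.001 -1.   ] F [-8.   2.5  2.5] M [0.38 1.43 0.02] gap 11.9 q [-0.78  0.19  1.95 -0.    1.01 -2.09]
[40.51894866 -0.15846686]
```

Call:
{"name": "apply_moves", "arguments": {
  "increments": [
    {"xyz": [0, 0, -1], "rotation": [0, 0, 0]},
    {"xyz": [0, 0, -1.2], "rotation": [0, 0, 0]},
    {"xyz": [0, 0, -1.2], "rotation": [0, 0, 0]},
    {"xyz": [0, 0, -1.2], "rotation": [0, 0, 0]},
    {"xyz": [0, 0, -1.2], "rotation": [0, 0, 0]},
    {"xyz": [0, 0, -1.2], "rotation": [0, 0, 0]},
    {"xyz": [0, 0, -1.2], "rotation": [0, 0, 0]},
    {"xyz": [-2, 0, -1.2], "rotation": [0, 0, 0]},
    {"xyz": [-6, 0, -1.2], "rotation": [0, 0, 0]},
    {"xyz": [-12, 0, -1.2], "rotation": [0, 0, 0]}
  ],
  "gripper": 0.5
}}

```text
t: 19.3
ee_pos: [0.4279, -0.2551, 0.0481]
ee_rot: [0.701, 0.09, 0.701, -0.09]
ft_force: [-0.9, -0.3, 0.3]
finger_gap: 0.0458
```

Call:
{"name": "apply_moves", "arguments": {
  "increments": [
    {"xyz": [-10, 0, 0], "rotation": [0, 0, 0]},
    {"xyz": [-25, 0, -3], "rotation": [0, 0, 0]},
    {"xyz": [-45, 0, -10], "rotation": [0, 0, 0]},
    {"xyz": [-70, 0, -20], "rotation": [0, 0, 0]},
    {"xyz": [-95, 0, -30], "rotation": [0, 0, 0]},
    {"xyz": [-110, 0, -35], "rotation": [0, 0, 0]},
    {"xyz": [-120, 0, -40], "rotation": [0, 0, 0]},
    {"xyz": [-120, 0, -40], "rotation": [0, 0, 0]},
    {"xyz": [-120, 0, -40], "rotation": [0, 0, 0]},
    {"xyz": [-120, 0, -40], "rotation": [0, 0, 0]}
  ],
  "gripper": 0
}}

```text
t: 20.55
ee_pos: [0.389, -0.2446, 0.1669]
ee_rot: [0.701, 0.091, 0.702, -0.09]
ft_force: [-0.9, -0.2, -0.2]
finger_gap: 0.0923
```

Run:
```python
from h import *
st()
np.save("c7.npy",get_calibration("wrist")["world_from_camera"])
im=capture("wrist");cv2.imwrite("pics/w7.png",im[:,:,::-1]);st()
```

```text
t 20.55 p [ 389.  -244.6  166.9] jawyaw 75.33 x [-0.001  0.001 -1.   ] F [-0.9 -0.2 -0.2] M [-0.02 -0.03  0.03] gap 92.3 q [-0.83 -0.1   1.96  0.    1.29 -2.14]
t 20.6 p [ 389.  -244.7  167.1] jawyaw 75.32 x [-0.001  0.001 -1.   ] F [-0.1  0.1 -0.6] M [ 0.06 -0.02 -0.  ] gap 91.9 q [-0.83 -0.1   1.96  0.    1.29 -2.14]
```

View pics/w7.png

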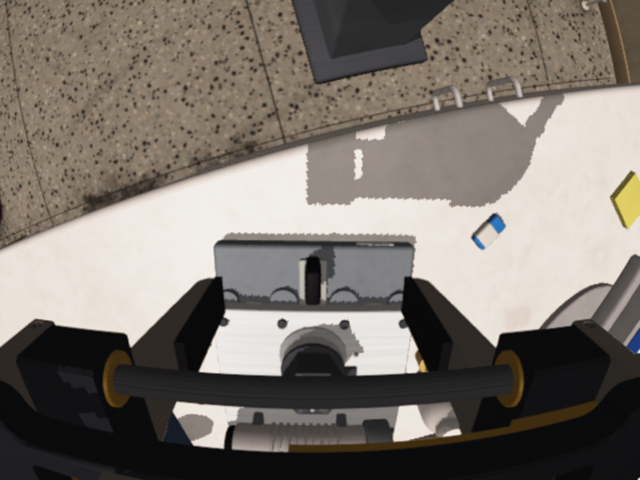

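The blade sits in the middle bay with its grip at (313,280), and the ring at (315,362) is partly hidden by the bar. I'll get the ring's orientation from the first, unobstructed images.

Run:
```python
import cv2,numpy as np
im=cv2.imread("pics/top0.png")
a=cv2.resize(im[218:262,408:458],None,fx=12,fy=12,interpolation=cv2.INTER_CUBIC)
a=cv2.convertScaleAbs(a,alpha=1.6,beta=10);cv2.imwrite("pics/ringtop.png",a)
im=cv2.imread("pics/w7.png")
a=cv2.resize(im[300:450,210:420],None,fx=3.8,fy=3.8,interpolation=cv2.INTER_CUBIC);cv2.imwrite("pics/ringw.png",cv2.convertScaleAbs(a,alpha=1.5,beta=20))
im=cv2.imread("pics/scene0.png")
a=cv2.resize(im[175:225,375:430],None,fx=12,fy=12,interpolation=cv2.INTER_CUBIC);cv2.imwrite("pics/rings.png",cv2.convertScaleAbs(a,alpha=1.6,beta=10))
```

```text
(no output)
```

View pics/ringtop.png

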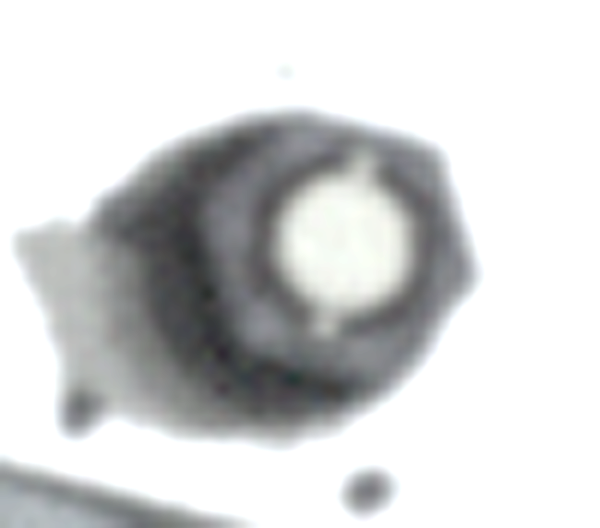

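View pics/ringw.png

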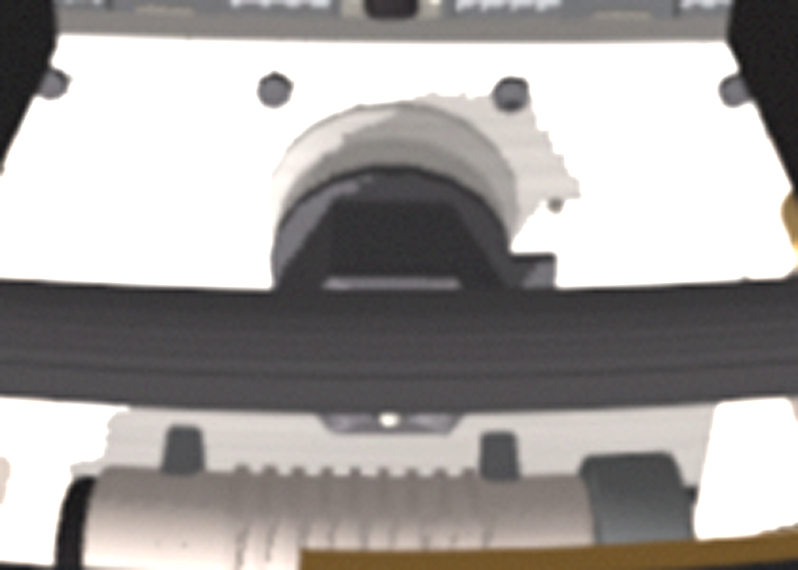

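View pics/rings.png

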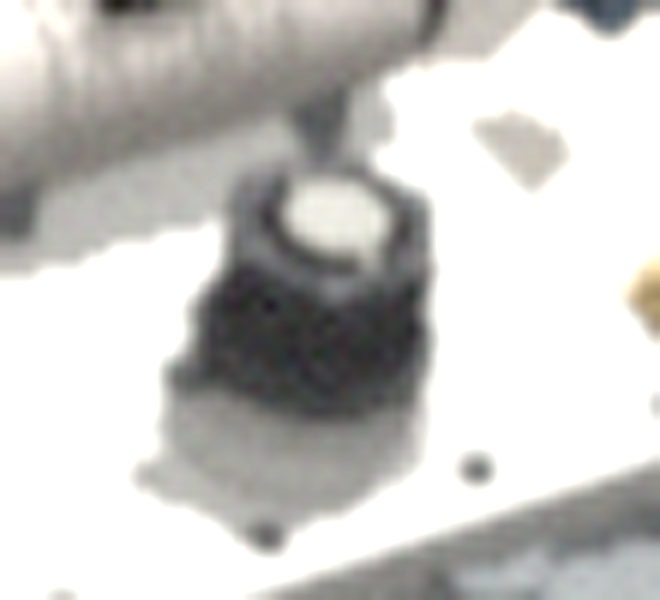

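Run:
```python
from h import *
plan([.501,-.274,.135],np.radians(105.3))
c=dict(get_calibration("wrist"));c["world_from_camera"]=np.load("c7.npy")
A=lambda x,y:(210+x/3.8-.37,300+y/3.8-.37)
for n,x,y,z in [("h2",511,92,.0485),("h3",274,90,.0485),("hexL",335,200,.107),("hexR",450,200,.107),("rearL",330,430,.107),("rearR",452,430,.107)]:
    w=backw(*A(x,y),z,c);print(n,w.round(4),inpump(w).round(4))
for n,u,v,z in [("gripfront",313,304,.07),("gripback",313,257,.07)]:
    w=backw(u,v,z,c);print(n,w.round(4),inpump(w).round(4))
```

```text
xyz [ 3.190e+01 -1.000e-01  1.158e+02] rot [-29.98  -0.06  -0.07]
h2 [ 0.4764 -0.24    0.0485] [-0.0324  0.0267]
h3 [ 0.4618 -0.2933  0.0485] [-0.033  -0.0286]
hexL [ 0.4578 -0.2753  0.107 ] [-0.0414 -0.0122]
hexR [ 0.4635 -0.2538  0.107 ] [-0.0414  0.01  ]
rearL [ 0.5169 -0.2932  0.107 ] [ 0.0203 -0.0145]
rearR [ 0.5236 -0.2678  0.107 ] [0.0203 0.0118]
gripfront [ 0.4397 -0.2589  0.07  ] [-0.0631 -0.001 ]
gripback [ 0.4012 -0.2488  0.07  ] [-0.1029 -0.001 ]
```

Call:
{"name": "apply_moves", "arguments": {
  "increments": [
    {"xyz": [0, 0, 10], "rotation": [-4, 0, 0]},
    {"xyz": [0, 0, 28], "rotation": [-8, 0, 0]},
    {"xyz": [0, 0, 46], "rotation": [-12, 0, 0]},
    {"xyz": [0, 0, 64], "rotation": [-16, 0, 0]},
    {"xyz": [0, 0, 82], "rotation": [-20, 0, 0]},
    {"xyz": [0, 0, 98], "rotation": [-24, 0, 0]},
    {"xyz": [5, 0, 110], "rotation": [-28, 0, 0]},
    {"xyz": [15, 0, 115], "rotation": [-30, 0, 0]},
    {"xyz": [27, 0, 116], "rotation": [-30, 0, 0]},
    {"xyz": [32, 0, 116], "rotation": [-30, 0, 0]}
  ],
  "gripper": 0.2
}}

```text
t: 21.85
ee_pos: [0.5005, -0.2737, 0.1341]
ee_rot: [0.7, -0.093, 0.701, 0.095]
ft_force: [-0.3, 0.8, 0.1]
finger_gap: 0.0732
```

Run:
```python
from h import *
st();plan([.501,-.274,.082],np.radians(105.3))
im=capture("wrist");cv2.imwrite("pics/w8.png",im[:,:,::-1])
im=capture("top");cv2.imwrite("pics/t8.png",cv2.resize(im[150:330,320:520,::-1],None,fx=3.3,fy=3.3))
```

```text
t 21.85 p [ 500.5 -273.7  134.1] jawyaw 105.28 x [-0.002  0.002 -1.   ] F [-0.3  0.8  0.1] M [0.04 0.01 0.03] gap 73.2 q [-0.71  0.22  1.69 -0.    1.23 -2.55]
xyz [52.1 -0.6  0.4] rot [-0.02 -0.09 -0.12]
```

View pics/w8.png

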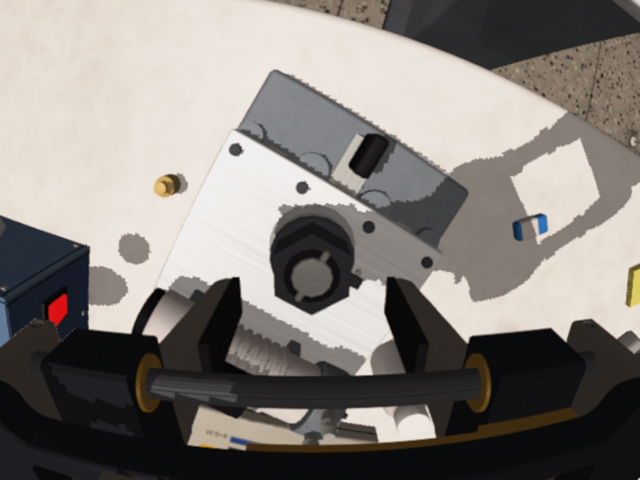

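View pics/t8.png

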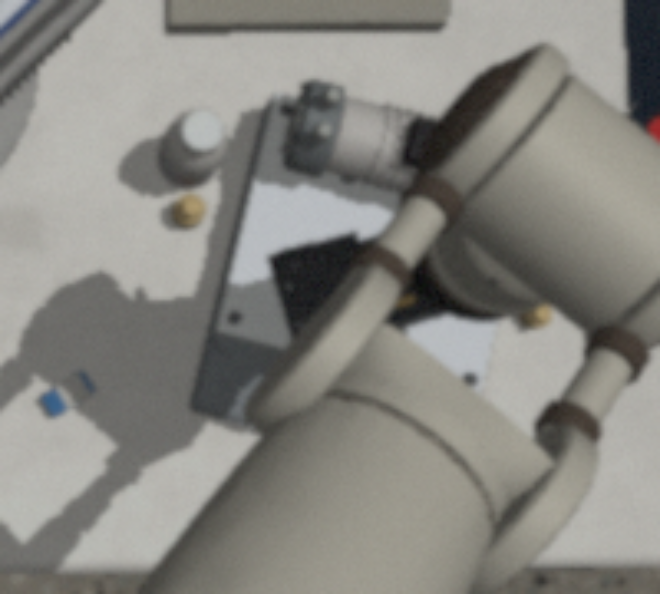

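Call:
{"name": "apply_moves", "arguments": {
  "increments": [
    {"xyz": [6, 0, 0], "rotation": [0, 0, 0]},
    {"xyz": [14, 0, 0], "rotation": [0, 0, 0]},
    {"xyz": [24, 0, 0], "rotation": [0, 0, 0]},
    {"xyz": [34, 0, 0], "rotation": [0, 0, 0]},
    {"xyz": [42, 0, 0], "rotation": [0, 0, 0]},
    {"xyz": [48, 0, 0], "rotation": [0, 0, 0]},
    {"xyz": [51, 0, 0], "rotation": [0, 0, 0]},
    {"xyz": [52, 0, 0], "rotation": [0, 0, 0]},
    {"xyz": [52, 0, 0], "rotation": [0, 0, 0]},
    {"xyz": [52, 0, 0], "rotation": [0, 0, 0]}
  ],
  "gripper": 0.3
}}

```text
t: 23.2
ee_pos: [0.5017, -0.2745, 0.0841]
ee_rot: [0.701, -0.094, 0.701, 0.094]
ft_force: [-0.7, -0.3, 0.8]
finger_gap: 0.0643
```

Call:
{"name": "apply_moves", "arguments": {
  "increments": [
    {"xyz": [0, 0, 0], "rotation": [0, 0, 0]},
    {"xyz": [0, 0, 0], "rotation": [0, 0, 0]},
    {"xyz": [0, 0, 0], "rotation": [0, 0, 0]},
    {"xyz": [0, 0, 0], "rotation": [0, 0, 0]},
    {"xyz": [0, 0, 0], "rotation": [0, 0, 0]},
    {"xyz": [0, 0, 0], "rotation": [0, 0, 0]},
    {"xyz": [0, 0, 0], "rotation": [0, 0, 0]},
    {"xyz": [0, 0, 0], "rotation": [0, 0, 0]},
    {"xyz": [0, 0, 0], "rotation": [0, 0, 0]},
    {"xyz": [0, 0, 0], "rotation": [0, 0, 0]}
  ],
  "gripper": 1,
  "squeeze": 35
}}

```text
t: 24.45
ee_pos: [0.5015, -0.2742, 0.0839]
ee_rot: [0.701, -0.094, 0.701, 0.094]
ft_force: [-1.2, 3.1, 4.2]
finger_gap: 0.0437
```

Run:
```python
from h import *
st()
im=capture("wrist");cv2.imwrite("pics/w9.png",im[:,:,::-1])
```

```text
t 24.45 p [ 501.5 -274.2   83.9] jawyaw 105.32 x [-0.  0. -1.] F [-1.2  3.1  4.2] M [ 0.65  0.28 -0.23] gap 43.7 q [-0.71  0.28  1.72  0.    1.14 -2.55]
```

View pics/w9.png

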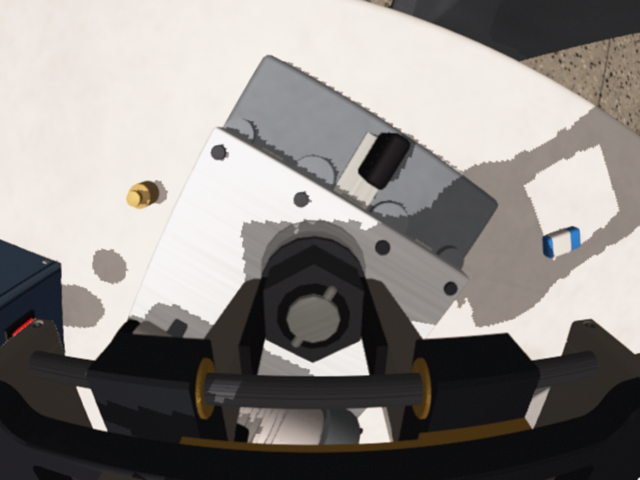

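Call:
{"name": "apply_moves", "arguments": {
  "increments": [
    {"xyz": [0, 0, 0], "rotation": [4, 0, 0]},
    {"xyz": [0, 0, 0], "rotation": [8, 0, 0]},
    {"xyz": [0, 0, 0], "rotation": [12, 0, 0]},
    {"xyz": [0, 0, 0], "rotation": [16, 0, 0]},
    {"xyz": [0, 0, 0], "rotation": [21, 0, 0]},
    {"xyz": [0, 0, 0], "rotation": [26, 0, 0]},
    {"xyz": [0, 0, 0], "rotation": [31, 0, 0]},
    {"xyz": [0, 0, 0], "rotation": [36, 0, 0]},
    {"xyz": [0, 0, 0], "rotation": [41, 0, 0]},
    {"xyz": [0, 0, 0], "rotation": [41, 0, 0]}
  ]
}}

```text
t: 25.75
ee_pos: [0.5014, -0.2744, 0.0839]
ee_rot: [0.689, 0.157, 0.69, -0.157]
ft_force: [-2.2, 2.9, 4.1]
finger_gap: 0.0436
```

Run:
```python
from h import *
st()
```

```text
t 25.75 p [ 501.4 -274.4   83.9] jawyaw 64.4 x [-0. -0. -1.] F [-2.2  2.9  4.1] M [ 0.54  0.37 -0.04] gap 43.6 q [-0.71  0.28  1.72 -0.    1.14 -1.84]
```

Call:
{"name": "apply_moves", "arguments": {
  "increments": [
    {"xyz": [0, 0, 0], "rotation": [5, 0, 0]},
    {"xyz": [0, 0, 0], "rotation": [10, 0, 0]},
    {"xyz": [0, 0, 0], "rotation": [15, 0, 0]},
    {"xyz": [0, 0, 0], "rotation": [20, 0, 0]},
    {"xyz": [0, 0, 0], "rotation": [25, 0, 0]},
    {"xyz": [0, 0, 0], "rotation": [30, 0, 0]},
    {"xyz": [0, 0, 0], "rotation": [35, 0, 0]},
    {"xyz": [0, 0, 0], "rotation": [39, 0, 0]},
    {"xyz": [0, 0, 0], "rotation": [42, 0, 0]},
    {"xyz": [0, 0, 0], "rotation": [42, 0, 0]}
  ]
}}

```text
t: 27.0
ee_pos: [0.5013, -0.2745, 0.0839]
ee_rot: [0.588, 0.393, 0.588, -0.393]
ft_force: [-2.6, 2.1, 4.4]
finger_gap: 0.0438
```

Run:
```python
from h import *
st()
im=capture("wrist");cv2.imwrite("pics/w10.png",im[:,:,::-1])
```

```text
t 27.0 p [ 501.3 -274.5   83.9] jawyaw 22.43 x [-0. -0. -1.] F [-2.6  2.1  4.4] M [ 0.35  0.57 -0.11] gap 43.8 q [-0.71  0.28  1.72 -0.    1.14 -1.1 ]
```

View pics/w10.png

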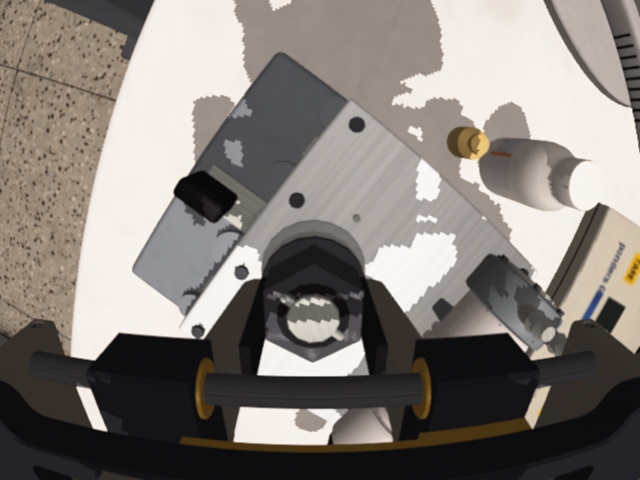

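Call:
{"name": "apply_moves", "arguments": {
  "increments": [
    {"xyz": [0, 0, 0], "rotation": [1, 0, 0]},
    {"xyz": [0, 0, 0], "rotation": [2, 0, 0]},
    {"xyz": [0, 0, 0], "rotation": [2.5, 0, 0]},
    {"xyz": [0, 0, 0], "rotation": [2.5, 0, 0]},
    {"xyz": [0, 0, 0], "rotation": [2.5, 0, 0]},
    {"xyz": [0, 0, 0], "rotation": [2.5, 0, 0]},
    {"xyz": [0, 0, 0], "rotation": [2.5, 0, 0]},
    {"xyz": [0, 0, 0], "rotation": [2.5, 0, 0]},
    {"xyz": [0, 0, 0], "rotation": [2.5, 0, 0]},
    {"xyz": [0, 0, 0], "rotation": [2.5, 0, 0]}
  ]
}}

```text
t: 28.3
ee_pos: [0.5014, -0.2747, 0.0839]
ee_rot: [0.579, 0.406, 0.578, -0.407]
ft_force: [-4.7, -1.9, 4.6]
finger_gap: 0.0436
```

Run:
```python
from h import *
st()
```

```text
t 28.3 p [ 501.4 -274.7   83.9] jawyaw 19.82 x [-0.    -0.001 -1.   ] F [-4.7 -1.9  4.6] M [-0.5   0.92  1.62] gap 43.6 q [-0.71  0.28  1.72 -0.    1.14 -1.06]
```

The moment rose to 1.6 N m, so the ring is at its stop. I'll ease back, open and lift.

Call:
{"name": "apply_moves", "arguments": {
  "increments": [
    {"xyz": [0, 0, 0], "rotation": [-1.5, 0, 0]},
    {"xyz": [0, 0, 0], "rotation": [-1.5, 0, 0]},
    {"xyz": [0, 0, 0], "rotation": [-1.5, 0, 0]},
    {"xyz": [0, 0, 0], "rotation": [-1.5, 0, 0]},
    {"xyz": [0, 0, 0], "rotation": [-1.5, 0, 0]},
    {"xyz": [0, 0, 0], "rotation": [-1.5, 0, 0]},
    {"xyz": [0, 0, 0], "rotation": [-1.5, 0, 0]},
    {"xyz": [-4, 0, 0], "rotation": [-1.5, 0, 0]},
    {"xyz": [-10, 0, 0], "rotation": [-1.5, 0, 0]},
    {"xyz": [-20, 0, 0], "rotation": [-1.5, 0, 0]}
  ],
  "gripper": 0.25
}}

```text
t: 29.55
ee_pos: [0.5014, -0.2743, 0.1043]
ee_rot: [0.584, 0.399, 0.584, -0.399]
ft_force: [0.1, -0.7, -0.0]
finger_gap: 0.0688
```

Call:
{"name": "apply_moves", "arguments": {
  "increments": [
    {"xyz": [-15, 0, 0], "rotation": [0, 0, 0]},
    {"xyz": [-35, 0, 0], "rotation": [0, 0, 0]},
    {"xyz": [-55, 0, 0], "rotation": [0, 0, 0]},
    {"xyz": [-75, 0, 0], "rotation": [0, 0, 0]},
    {"xyz": [-90, 0, 0], "rotation": [0, 0, 0]},
    {"xyz": [-100, 0, 0], "rotation": [0, 0, 0]},
    {"xyz": [-110, 0, 0], "rotation": [0, 0, 0]},
    {"xyz": [-110, 0, 0], "rotation": [0, 0, 0]},
    {"xyz": [-110, 0, 0], "rotation": [0, 0, 0]},
    {"xyz": [-110, 0, 0], "rotation": [0, 0, 0]}
  ]
}}

```text
t: 30.8
ee_pos: [0.5012, -0.2741, 0.2131]
ee_rot: [0.583, 0.399, 0.584, -0.399]
ft_force: [-0.1, 0.4, 0.9]
finger_gap: 0.069
```

Run:
```python
from h import *
st()
np.save("c11.npy",get_calibration("wrist")["world_from_camera"])
im=capture("wrist");cv2.imwrite("pics/w11.png",im[:,:,::-1]);st()
```

```text
t 30.8 p [ 501.2 -274.1  213.1] jawyaw 21.32 x [-0.001  0.001 -1.   ] F [-0.1  0.4  0.9] M [-0.07  0.01  0.01] gap 69.0 q [-0.71  0.15  1.61 -0.    1.38 -1.08]
t 30.85 p [ 501.2 -274.1  213.2] jawyaw 21.32 x [-0.001  0.001 -1.   ] F [-0.6 -0.   0.7] M [-0.08  0.01  0.01] gap 68.6 q [-0.71  0.15  1.61  0.    1.38 -1.08]
```

View pics/w11.png

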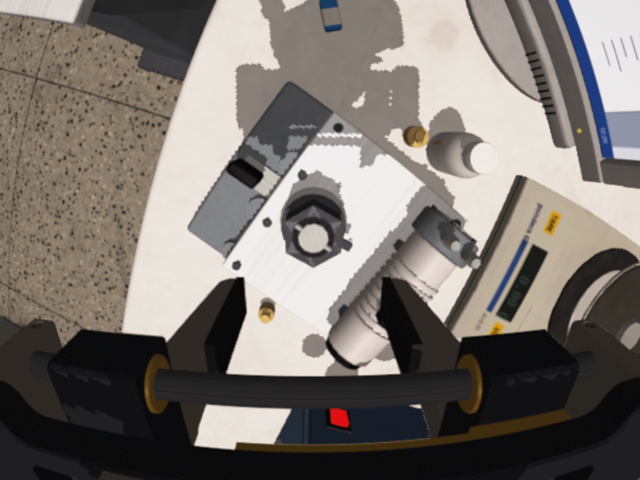

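Run:
```python
from h import *
c=dict(get_calibration("wrist"));c["world_from_camera"]=np.load("c11.npy")
im=cv2.imread("pics/w11.png")
cv2.imwrite("pics/w11c.png",cv2.resize(im[130:280,180:380],None,fx=4,fy=4,interpolation=cv2.INTER_CUBIC))
for n,u,v,z in [("gripA",230,163,.07),("gripB",262,183,.07)]:
    w=backw(u,v,z,c);print(n,inpump(w).round(4))
w=backw(349,244,.074,c);d=inpump(w);print("lug",d,np.degrees(np.arctan2(d[1],d[0])))
```

```text
gripA [-0.0897  0.0016]
gripB [-0.0571  0.0033]
lug [0.03464537 0.00435967] 7.172229534820208
```

View pics/w11c.png

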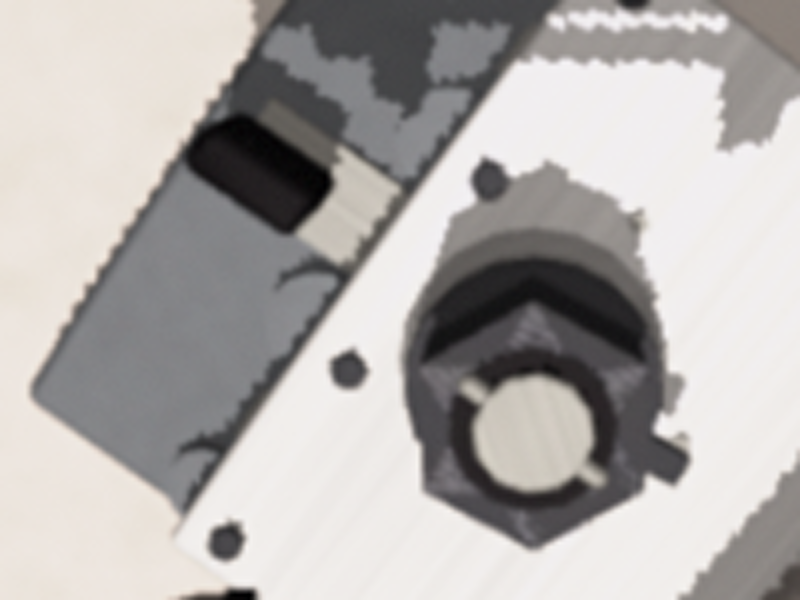

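Run:
```python
from h import *
c=dict(get_calibration("wrist"));c["world_from_camera"]=np.load("c11.npy")
A=lambda x,y:(180+x/4-.4,130+y/4-.4)
for x,y in ((403,187),(345,265)): print(inpump(backw(*A(x,y),.030,c)).round(4))
st();print(hand_in())
```

```text
[-0.0477  0.0111]
[-0.0482 -0.0126]
t 30.85 p [ 501.2 -274.1  213.2] jawyaw 21.32 x [-0.001  0.001 -1.   ] F [-0.6 -0.   0.7] M [-0.08  0.01  0.01] gap 68.6 q [-0.71  0.15  1.61  0.    1.38 -1.08]
the job is handed in; nothing more can be done
None
```

The worn seat is in the middle bay. The blade is left fully home there and the bayonet ring is locked. I handed in at 30.85 s.

**Feeling the bays:** In the left bay the blade met the leaf drag, then stopped dead at about 18–19 mm with about 13 N on it. In the middle bay it slid on under light drag and met the back wall at about 40 mm, with about 8 N. I did not test the right bay, because the middle one was already found.

**Ring:** I turned it clockwise about 83–85° until it came up against its stop, where the moment rose to 1.6 N m, then released it.

**Last checks:**
- **Ring angle:** In the wrist image the pointer lug stands about 7° from the pump's x axis, which fits a turn of about 83° (1.45 rad).
- **Blade position:** At the bay's mouth the blade's edges are at +11.1 and -12.6 mm, so its middle is about 0.8 mm off the bay's middle line. It looks flat in the image.
- **Arm:** It is about 0.21 m above the worktop, with forces near zero.
- **Bystanders:** None appeared disturbed in the pictures, but I did not measure their positions at the end, and the marker and note pad were out of view in the last picture.
- **Disagreement:** My estimates of the blade's depth and the pump's sideways position differed by about 1–2 mm between images and contact. That is within the limits.

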